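# Stow the wheel nuts and walk the parts case up to its stop

### The job

Put all the loose wheel nuts into the open drawer of the low, heavy grey parts case on the bench and push the drawer fully shut. Then, without lifting it, walk the case forward (away from the robot) by pushing the two corners of its near face in turn, left corner first and at least left, right, left, each step bringing the pushed side a good 2 cm ahead of the other (but never skewing the case more than about 15 degrees), until it stands square and flush against the steel stop, between its end blocks. Leave the other tools where they lie.

Things in the scene. Friction and masses are not known exactly. Their poses are not given: they have to be found in the camera images.
- case: heavy flat-bottomed grey steel case, 130 deep (x) x 220 wide (y) x 62 mm high, about 2 kg, loose; slides when pushed with 10 to 20 N. Origin: centre of its underside; x points away from the robot, y left, z up. Its near face (x = -65 mm) has a 28 mm wide post at each corner, the drawer front between. Pushed at one near corner it turns about a point near the other corner
- case_near_left (a point): middle of the left post of the case's near face, 31 mm up, 95 mm left of the middle: where to push the left corner; axes as the case
- case_near_right (a point): middle of the right post of the case's near face, 31 mm up, 95 mm right of the middle: where to push the right corner; axes as the case
- case_far_left (a point): far left bottom corner of the case (65 mm ahead, 110 mm left of its origin), which must come up to the stop; axes as the case
- case_far_right (a point): far right bottom corner of the case (65 mm ahead, 110 mm right of its origin), which must come up to the stop; axes as the case
- drawer (a joint): the case's one drawer: 0 shut (front flush with the posts), up to 0.070 m pulled out towards the robot; it starts 58 to 70 mm open, slides with about 1 N and stays where it is left
- drawer_floor (a point): centre of the drawer's inner floor, 10 mm above the bench, moves with the drawer; axes as the case. Inside 103 mm (x, -51 to +52 mm) x 148 mm (y), side walls 36 mm high, front panel 4 mm thick with its top edge 45 mm above this floor. Only the pulled-out near part is open from above: the case's top (62 mm above the bench) covers the rest
- drawer_handle (a point): middle of the outer face of the drawer's black bar handle (70 mm long in y, 12 mm high, 12 mm proud of the front panel, no gap behind it), 32 mm above the bench: push here, away from the robot, to shut the drawer; axes as the case
- stop: steel angle stop screwed to the bench behind the case, face 32 mm high and 310 mm long (y). Origin: middle of its near face at bench level; x points away from the robot, square to the face, y to the left along it. At each end a block (20 mm wide, standing 26 mm out from the face towards the robot, 32 mm high) leaves a bay 270 mm wide between them for the 220 mm wide case
- stop_diag (a point): the same point as the stop's origin, but with its x axis turned 45 degrees to the left of the stop's x axis (only a reference for measuring which side of the case leads: the angle between the case's x and this axis is above 45 degrees when the left side leads)
- nut_1 (a point): wheel nut of bare steel, hexagonal with a conical end, 19 mm across flats, 22 mm across corners, 26 mm tall, 55 g, at first standing with the cone up; this point is its centre (half-way up), z along its axis, x towards one of its flats. One of up to four alike: None from the start means that it is absent
- nut_2 (a point): wheel nut of bare steel, hexagonal with a conical end, 19 mm across flats, 22 mm across corners, 26 mm tall, 55 g, at first standing with the cone up; this point is its centre (half-way up), z along its axis, x towards one of its flats. One of up to four alike: None from the start means that it is absent
- nut_3 (a point): wheel nut of bare steel, hexagonal with a conical end, 19 mm across flats, 22 mm across corners, 26 mm tall, 55 g, at first standing with the cone up; this point is its centre (half-way up), z along its axis, x towards one of its flats. One of up to four alike: None from the start means that it is absent
- nut_4 (a point): wheel nut of bare steel, hexagonal with a conical end, 19 mm across flats, 22 mm across corners, 26 mm tall, 55 g, at first standing with the cone up; this point is its centre (half-way up), z along its axis, x towards one of its flats. One of up to four alike: None from the start means that it is absent
- spanner_13: spanner, 188 x 25 x 9 mm, lying among the nuts; leave it alone
- pliers: pliers, 168 x 54 x 16 mm, lying beside the nuts; leave it alone

How it is judged:
By the outcome, as a careful person would: the job done as asked, in the order asked, and still so for the second after the job is handed in, with the robot touching nothing.
Of lug_nut_1, lug_nut_2, lug_nut_3, lug_nut_4 only 3 to 4 are there at a start; the rules pass over those that are not, and their reading is None.
At some moment in a run one of lug_nut_1, lug_nut_2, lug_nut_3, lug_nut_4 may be knocked a few centimetres aside while the robot is not near it.
Once in a run the grip may slacken for a moment while it holds something.
It also fails if it takes over 192 s, if anything falls off the work surface, if the arm or the gripper's body presses on something with over 40 N, if the wrist force passes 120 N, or if a joint passes its speed limit or range.

### The arm

A 6-joint arm with a two-finger parallel gripper is mounted at the origin on a cart in front of the work surface, level with it; the furniture and walls round the work are solid. World frame = base frame: x ahead of the robot, y to its left, z up, the work surface at z = 0. Lengths are in mm, angles in degrees, forces in N, time in s.
With the tool pointing down it reaches from about 350 to 925 mm from the base axis. Payload 6.4 kg.
Tool frame: the origin (TCP) lies midway between the tips of the shut fingers; the grasp point (between the pads) lies 19 mm behind it; z points along the fingers, y is the line along which they close (so a half turn about z gives the same grasp; the last joint's range is limited). The gripper opens to 85 mm and grips with 20 to 120 N. Pads are 22 mm wide; open, the fingers measure 114 mm over their backs; the gripper's body (76 mm by 85 mm) begins 54 mm behind the grasp point. The pads swing forward as they close: fully open they stand 13 mm farther back than shut.
Start: joints at [-85.606, 14.043, 89.255, -0, 76.702, -9.975], TCP at [161.321, -629.674, 206.99] pointing down, gripper open.
Joint ranges: [-179.41, 179.41], [-58.25, 129.5], [7.25, 145.43], [-54.29, 234.29], [11.92, 165.04], [-157.13, 157.13]. Speed limits (degrees/s): [147.25, 147.25, 180, 180, 180, 180].

### API

Orientations are given as a 3x3 rotation matrix whose columns are the frame's x, y, z axes.
In Python, from plant import env, eyes, job_done, nets gives the robot as it stands.
- The arm moves only by the tool move_arm, never from a script. Its argument "motion" is text: rows parted by semicolons, each of 7 numbers parted by spaces: the shift along the tool's x, y, z in m, then the turn, a rotation vector about the tool's x, y, z in degrees, then the opening, from -1 (shut) to 1 (fully open). A call has 1 to 10 rows; each row shifts and turns the commanded pose from where the row before left it, along the tool's axes as they then stand; what a row does not reach is not made up. A row lasts 1/8 s, in which the tool goes at most 62.5 mm and 10.7 degrees, less where a joint would pass 70% of its speed; a pose out of reach is approached as far as the arm can. A call is refused whole if a number of a shift passes 0.0625 or a number of a turn 10.7, either way. A call with a gripper value outside its range is refused whole. The fingers move at their own pace and stop on an object; "newtons" is the grip in N (left out, the last holds). Time passes only in rows, so rows that do not move let the fingers close. It gives the time, the measured TCP pose, the force, the opening and the grip force at its end, in the units of the state.
- env.sense(): the state, without advancing time (a new reading comes with each control period).
- eyes.get_image(name): name is "scene" or "top" or "wrist"; returns the picture (420x560x3 uint8, red, green, blue); there is no depth.
- eyes.camera_params(name): a dict with "camera_matrix" (3x3 intrinsics, pixels), "rvec" (rotation vector, rad) and "tvec" (3), from world to camera coordinates, as OpenCV has them. Camera axes: x right, y down, z forward; pixel columns grow to the right and rows downward; lengths in mm; the calibration is good to about 2 mm. A picture is of the moment at which its call begins: read the wrist's pose just before it. camera_params takes no time and is no camera call; for the wrist camera it gives the pose at the moment of the call.
- job_done(): hands the job in; it is judged then, once.
Trained networks look in the newest picture that a camera, given by its name, has taken for a name from the list of things; names that differ only in an ending like _2 or _b are one class to them, and where a whole thing is asked for, a point or a joint stands for the part that bears it (a point fixed in the world has none). Each returns a list of dicts, best first, with "conf" (0 to 1); they miss things now and then, are a little off and sometimes report something else, mostly with a low value. They report only what shows in the picture. A call takes as long as a camera call.
- nets.boxes_of(label, camera): "bbox" ([left, top, right, bottom] in pixels, round what is visible of it).
- nets.tip_of(label, camera): "xy" ([column, row] in pixels: a listed point, or the origin of a listed thing).
The state is a dict: "clock": time; "joint_pos": joint angles; "qvel": joint speeds; "tau": joint torques, N m; "ee_pos": TCP position; "tcp_rot": TCP orientation; "force": force on the tool from outside, world axes, zero at the start; "ft_torque": the same for the moment, N m; "width": opening from 0.0 (shut) to 1.0 (fully open); "finger_force": force on a finger pad.
Only numpy, scipy, OpenCV 4.12 (cv2) and the standard library are available. Lean on these libraries where they do the work, as an engineer would, in place of code of your own. Each camera call takes 0.05 s, during which the arm holds its last target. There are 200 camera calls.

## Working session

There is one attempt and no reset: what is moved stays moved. The work goes in short steps, Python scripts to look and compute and a tool call to move; the robot and the scene stay as the last step left them, time stands still between calls to the robot, and variables do not carry over. Pictures are saved under pics/ and viewed, at most 14 in all, crops included, and the job is handed in when it is done.

Besides the shell and the picture viewer there is one more tool, called after "Request:" as a command line: name --argument value ..., lists and objects as JSON in quotes. move_arm: Moves the arm, as the interface text tells. Its arguments: {"type":"object","properties":{"motion":{"type":"string"},"newtons":{"type":"number"}},"required":["motion"]}

```bash
mkdir -p pics; cat > h.py <<'E'
import numpy as np, cv2
from plant import env, eyes, job_done, nets
def ray(cam,px,z):
    p=eyes.camera_params(cam);K=np.array(p["camera_matrix"]);R=cv2.Rodrigues(np.array(p["rvec"],float))[0];t=np.array(p["tvec"],float).ravel()
    d=R.T@np.linalg.inv(K)@np.array([px[0],px[1],1.]);c=-R.T@t
    return (c+d*(z-c[2])/d[2])
def proj(cam,P):
    p=eyes.camera_params(cam)
    return cv2.projectPoints(np.array(P,float).reshape(-1,1,3),np.array(p["rvec"],float),np.array(p["tvec"],float),np.array(p["camera_matrix"]),None)[0].reshape(-1,2)
def shot(cam,name):
    im=eyes.get_image(cam);cv2.imwrite(f"pics/{name}.png",im[:,:,::-1]);return im
def st():
    s=env.sense();print("t",round(s["clock"],2),"tcp",np.round(s["ee_pos"],1),"F",np.round(s["force"],1),"w",s["width"],s["finger_force"]);return s
E
python3 - <<'E'
from h import *
s=st();print(np.round(s["tcp_rot"],3))
for cam in("top","scene"):
    shot(cam,cam+"0")
    p=eyes.camera_params(cam);R=cv2.Rodrigues(np.array(p["rvec"]))[0];print(cam,np.round(-R.T@np.array(p["tvec"]).ravel()))
    for l,z in(("nut_1",13),("drawer_handle",32),("drawer_floor",10),("case_near_left",31),("case_near_right",31),("case_far_left",0),("case_far_right",0),("stop",0)):
        for d in nets.tip_of(l,cam)[:5]: print(cam,l,round(d["conf"],2),np.round(d["xy"]),np.round(ray(cam,d["xy"],z)[:2],1))
E
```

```text
t 0.0 tcp [ 161.3 -629.   205.9] F [ 0.7 -0.8 -0.2] w 1.0003929712210615 0.0
[[ 0.969  0.248 -0.   ]
 [ 0.248 -0.969  0.002]
 [ 0.    -0.002 -1.   ]]
top [ 349.  -24. 1253.]
top nut_1 0.58 [308. 248.] [486.9 -77.1]
top nut_1 0.55 [316. 209.] [ 616.9 -105.9]
top nut_1 0.51 [380. 217.] [ 588.  -315.3]
top drawer_handle 0.94 [217. 262.] [437.1 213. ]
top drawer_floor 0.88 [222. 247.] [489.5 202. ]
top drawer_floor 0.48 [219. 177.] [725.4 219.9]
top case_near_left 0.77 [187. 240.] [507.  313.2]
top case_near_right 0.73 [246. 240.] [507.9 120.2]
top case_far_left 0.52 [220. 176.] [734.1 220.4]
top case_far_right 0.87 [252. 206.] [628.7 107. ]
top stop 0.76 [222. 176.] [734.1 214.6]
scene [-361.  522.  808.]
scene nut_1 0.62 [297. 214.] [608.  -99.6]
scene nut_1 0.51 [318. 243.] [476.3 -83.4]
scene drawer_handle 0.95 [218. 283.] [437.3 208.2]
scene drawer_floor 0.55 [203. 268.] [522.  209.9]
scene case_near_left 0.77 [165. 276.] [510.8 302.9]
scene case_near_right 0.86 [242. 252.] [509.  112.2]
scene case_far_left 0.78 [140. 256.] [645.3 324.8]
scene case_far_left 0.45 [170. 228.] [723.  222.1]
scene stop 0.65 [170. 224.] [738.6 215.1]
```

```bash
python3 -c "
import cv2,numpy as np
a=cv2.imread('pics/top0.png');cv2.imwrite('pics/top0b.png',cv2.resize(a,(800,600)))"
```

```text
(no output)
```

View pics/top0b.png

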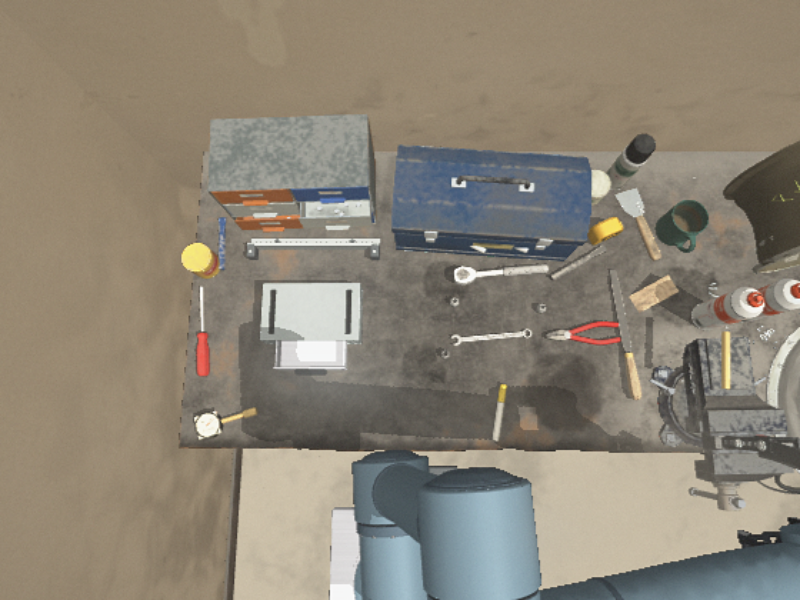

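View pics/scene0.png

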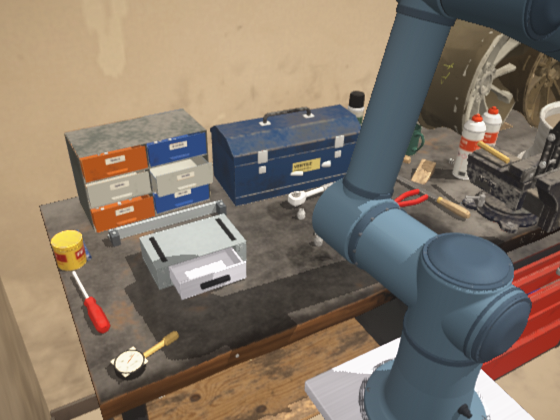

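Top picture shows the case at about px (311,312), with the drawer open toward the robot. In the same 800-wide picture three nuts show at (455,301), (542,308) and (445,353), and the spanner lies between them. The stop is at (313,245).

Request:
move_arm --motion "0 0 -0.05 0 0 4.8 1; 0 0 -0.05 0 0 4.8 1; 0 0 -0.05 0 0 4.8 1; 0.042 -0.05 0 0 0 0 1; 0.042 -0.05 0 0 0 0 1; 0.042 -0.05 0 0 0 0 1; 0.042 -0.05 0 0 0 0 1; 0.042 -0.05 0 0 0 0 1; 0.042 -0.05 0 0 0 0 1; 0.042 -0.05 0 0 0 0 1"

```text
clock: 2.15
ee_pos: [443.9, -293.1, 357.3]
tcp_rot: [[1.0, -0.001, 0.001], [-0.001, -1.0, -0.001], [0.001, 0.001, -1.0]]
force: [0.5, -1.3, 0.9]
width: 0.998
finger_force: 0.0
```

Request:
move_arm --motion "0.042 -0.05 0 0 0 0 1; 0 -0.03 0 0 0 0 1; 0 0 0 0 0 0 1"

```text
clock: 2.52
ee_pos: [483.6, -215.3, 357.3]
tcp_rot: [[1.0, 0.003, 0.001], [0.003, -1.0, -0.0], [0.001, 0.0, -1.0]]
force: [-0.3, -0.0, -0.3]
width: 0.998
finger_force: 0.0
```

```bash
cat > look.py <<'E'
from h import *
import sys
s=st();print(np.round(s["tcp_rot"],3).tolist())
im=shot("wrist",sys.argv[1])
p=eyes.camera_params("wrist");R=cv2.Rodrigues(np.array(p["rvec"]))[0];print(np.round(-R.T@np.array(p["tvec"]).ravel()))
for d in nets.tip_of("nut_1","wrist"): print("nut",round(d["conf"],2),np.round(d["xy"]),np.round(ray("wrist",d["xy"],13)[:2],1))
eyes.get_image("top")
for d in nets.tip_of("nut_1","top"): print("top nut",round(d["conf"],2),np.round(d["xy"]),np.round(ray("top",d["xy"],13)[:2],1))
E
python3 look.py w1
```

```text
t 2.52 tcp [ 483.6 -215.3  357.3] F [-0.3 -0.  -0.3] w 0.9979376591822999 0.0
[[1.0, 0.003, 0.001], [0.003, -1.0, -0.0], [0.001, 0.0, -1.0]]
[ 563. -215.  523.]
nut 0.69 [202.  74.] [ 609.6 -111. ]
nut 0.56 [341.  86.] [ 593.6 -315.4]
nut 0.42 [196. 156.] [491.3 -92.7]
top nut 0.59 [314. 209.] [ 614.9 -100.9]
top nut 0.54 [310. 249.] [482.4 -86.8]
```

View pics/w1.png

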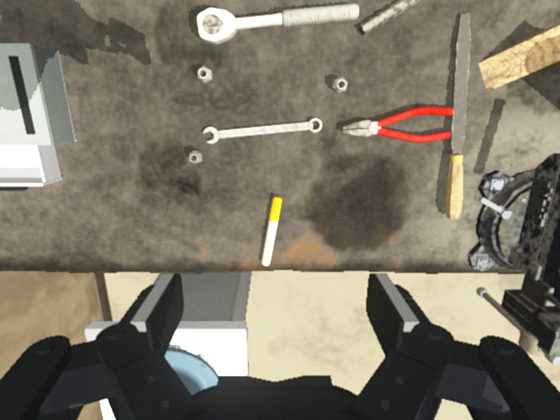

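Wrist view shows three nuts, at px (205,74), (341,85) and (196,157). Spanner and pliers are clear of them. The right-hand nut comes first.

Request:
move_arm --motion "0.022 0.02 0.047 0 0 0 1; 0.022 0.02 0.047 0 0 0 1; 0.022 0.02 0.047 0 0 0 1; 0.022 0.02 0.047 0 0 0 1; 0.021 0.02 0.047 0 0 0 1; 0 0 0 0 0 0 1; 0 0 0 0 0 0 1"

```text
clock: 3.6
ee_pos: [592.1, -318.2, 123.0]
tcp_rot: [[1.0, -0.002, 0.001], [-0.002, -1.0, -0.001], [0.001, 0.001, -1.0]]
force: [0.9, 0.4, -0.0]
width: 0.998
finger_force: 0.0
```

```bash
python3 look.py w2
```

```text
t 3.6 tcp [ 592.1 -318.2  123. ] F [ 0.9  0.4 -0. ] w 0.9982942047786393 0.0
[[1.0, -0.002, 0.001], [-0.002, -1.0, -0.001], [0.001, 0.001, -1.0]]
[ 672. -317.  290.]
nut 0.83 [272. 196.] [ 597.7 -315.3]
nut 0.7 [ 48. 299.] [491.9 -91.2]
nut 0.65 [ 39. 182.] [ 611.1 -109.5]
top nut 0.68 [246. 240.] [511.5 123. ]
top nut 0.57 [309. 248.] [485.6 -83. ]
top nut 0.54 [317. 209.] [ 615.6 -108.2]
```

View pics/w2.png

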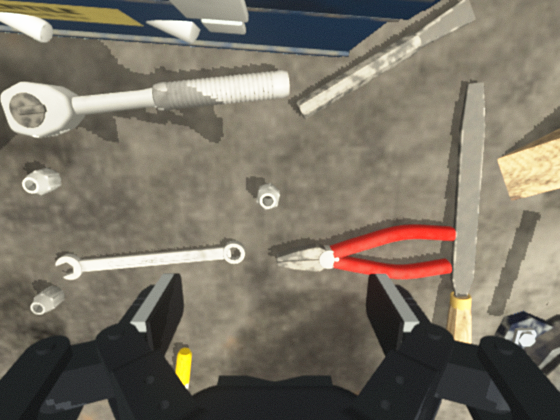

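The nut is at px (268,195), nearly under the gripper. Pliers and spanner are clear of the fingers.

Request:
move_arm --motion "0.005 -0.003 0.03 0 0 0 0.5; 0 0 0.04 0 0 0 0.2; 0 0 0.035 0 0 0 0.2; 0 0 0.016 0 0 0 0.2; 0 0 0 0 0 0 -1; 0 0 0 0 0 0 -1; 0 0 0 0 0 0 -1; 0 0 0 0 0 0 -1; 0 0 0 0 0 0 -1" --newtons 60

```text
clock: 4.92
ee_pos: [597.5, -314.4, 1.8]
tcp_rot: [[1.0, -0.001, 0.001], [-0.001, -1.0, -0.001], [0.001, 0.001, -1.0]]
force: [-0.3, 0.1, 2.0]
width: 0.002
finger_force: 1.4
```

```bash
python3 -c "
from h import *
st()
eyes.get_image('top');eyes.get_image('scene')
for cam in('top','scene'):
  for l,z in(('drawer_handle',32),('drawer_floor',10),('case_near_left',31),('case_near_right',31),('case_far_left',0),('case_far_right',0),('stop',0)):
    for d in nets.tip_of(l,cam)[:2]: print(cam,l,round(d['conf'],2),np.round(ray(cam,d['xy'],z)[:2],1))
"
```

```text
t 4.92 tcp [ 597.5 -314.4    1.8] F [-0.3  0.1  2. ] w 0.0015058028049951546 1.4168952964246273
top drawer_handle 0.84 [432.7 210.3]
top drawer_floor 0.65 [496.1 205.5]
top case_near_right 0.78 [505.9 125.3]
top case_near_right 0.39 [631.2 110.6]
top case_far_left 0.44 [725.2 229.3]
top case_far_right 0.76 [644.2 111.8]
top stop 0.86 [727.3 220.1]
scene drawer_handle 0.94 [438.4 217.3]
scene drawer_floor 0.93 [515.3 209.4]
scene drawer_floor 0.36 [527.7 295.2]
scene case_near_right 0.72 [683.4 234.6]
scene case_near_right 0.56 [500.8 111.9]
scene case_far_left 0.8 [645.5 319.2]
scene case_far_left 0.16 [566.6 213.1]
scene stop 0.79 [730.7 212.6]
```

Request:
move_arm --motion "0 0 0.0 0 0 0 0.5; 0 0 0 0 0 0 1; 0 0 -0.04 0 0 0 1; 0 0 -0.04 0 0 0 1; 0 0 -0.04 0 0 0 1; 0 0 0 0 0 0 1"

```text
clock: 6.48
ee_pos: [598.9, -315.4, 124.9]
tcp_rot: [[1.0, -0.0, 0.005], [-0.0, -1.0, -0.004], [0.005, 0.004, -1.0]]
force: [0.3, -0.0, -0.2]
width: 0.997
finger_force: 0.0
```

```bash
python3 look.py w3
```

```text
t 6.47 tcp [ 598.9 -315.4  124.9] F [ 0.3 -0.  -0.2] w 0.9971060037058894 0.0
[[1.0, -0.0, 0.005], [-0.0, -1.0, -0.004], [0.005, 0.004, -1.0]]
[ 678. -313.  288.]
nut 0.79 [ 46. 188.] [ 609.9 -112.5]
nut 0.75 [ 52. 305.] [490.9 -91.5]
nut 0.68 [271. 204.] [ 595.1 -309.4]
top nut 0.49 [318. 209.] [ 614.3 -114.1]
top nut 0.48 [310. 249.] [481.4 -86.5]
top nut 0.41 [247. 238.] [518.5 120.2]
```

View pics/w3.png

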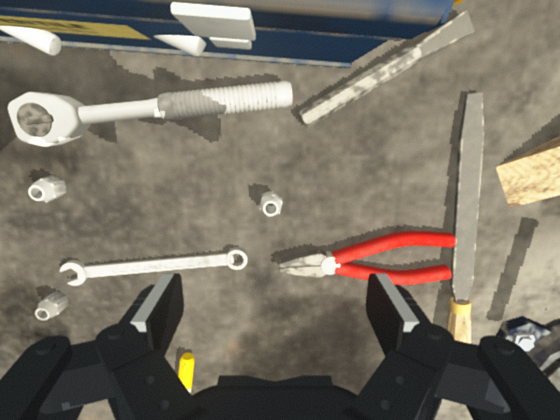

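The nut still stands at px (271,205). I'll check where the TCP axis projects against it.

```bash
python3 -c "
from h import *
s=st();T=np.array(s['ee_pos']);z=np.array(s['tcp_rot'])[:,2]
print(proj('wrist',[T,T-13*z,T-19*z,T+z*60,T+z*112,[T[0],T[1],26],[T[0],T[1],0]]).round())
for px in((271,206),(264,197)):
  print(px,ray('wrist',px,26).round(1),ray('wrist',px,0).round(1))
eyes.get_image('scene')
for d in nets.tip_of('nut_1','scene'): print(d['conf'],d['xy'],ray('scene',d['xy'],13).round())
"
python3 -c "
import cv2
a=cv2.imread('pics/w3.png')[150:270,190:350];cv2.imwrite('pics/w3c.png',cv2.resize(a,(800,600),interpolation=2))"
```

```text
t 6.67 tcp [ 595.9 -313.2  118.7] F [ 0.1  0.  -0.3] w 0.9997765458619264 0.0
[[276. 256.]
 [277. 266.]
 [277. 272.]
 [276. 220.]
 [275. 201.]
 [276. 207.]
 [276. 199.]]
(271, 206) [ 596.9 -309.1   26. ] [ 588.8 -308.8    0. ]
(264, 197) [ 604.8 -303.3   26. ] [ 597.5 -302.4    0. ]
0.23 [171.5, 223.7] [721. 216.  13.]
```

View pics/w3c.png

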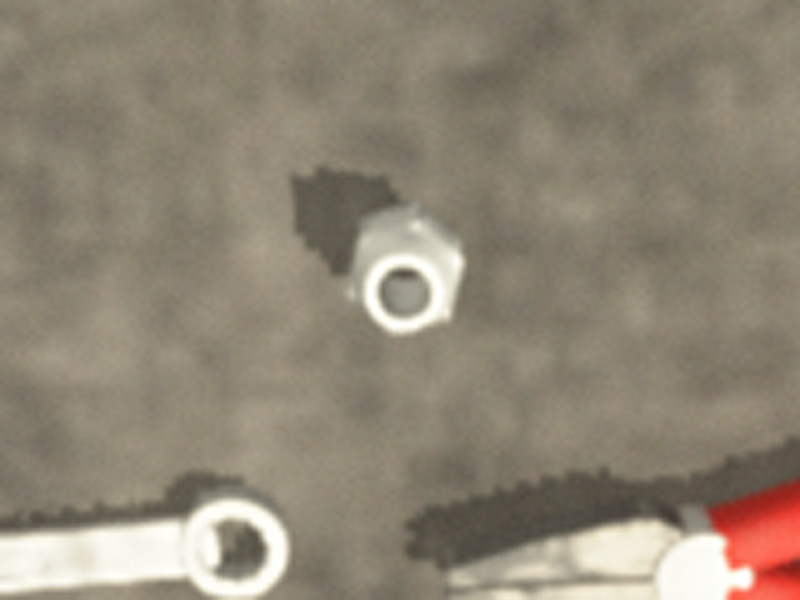

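The nut is still standing, unmoved, so the fingers closed clear of it. I'll go down open to 35% and look.

Request:
move_arm --motion "-0.002 -0.005 0.03 0 0 0 0.2; 0 0 0.04 0 0 0 0; 0 0 0.032 0 0 0 0; 0 0 0.018 0 0 0 0; 0 0 0 0 0 0 -0.2; 0 0 0 0 0 0 -0.2; 0 0 0 0 0 0 -0.2"

```text
clock: 7.65
ee_pos: [596.2, -309.8, 2.8]
tcp_rot: [[1.0, -0.001, 0.002], [-0.001, -1.0, -0.002], [0.002, 0.002, -1.0]]
force: [-1.1, 0.9, -0.4]
width: 0.401
finger_force: 0.0
```

```bash
python3 -c "
from h import *
s=st();T=np.array(s['ee_pos']);im=shot('wrist','w4');print(proj('wrist',[T,T+[0,0,13]]).round())
st()
print([ (round(d['conf'],2),np.round(d['xy']),ray('wrist',d['xy'],13).round()) for d in nets.tip_of('nut_1','wrist')])"
```

```text
t 7.65 tcp [ 596.2 -309.8    2.8] F [-1.1  0.9 -0.4] w 0.401392363881673 0.0
[[277. 255.]
 [277. 266.]]
t 7.7 tcp [ 596.  -309.7    2.6] F [-0.1 -0.7  0.1] w 0.40027219018889204 0.0
[(0.58, array([278., 262.]), array([ 597., -311.,   13.]))]
```

View pics/w4.png

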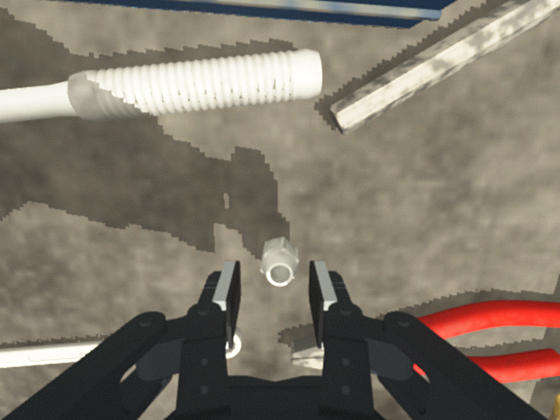

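The nut sits between the pads at px (279,265), maybe a little ahead of them. I'll close and look again.

Request:
move_arm --motion "0 0 0 0 0 0 -1; 0 0 0 0 0 0 -1; 0 0 0 0 0 0 -1; 0 0 0 0 0 0 -1" --newtons 40

```text
clock: 8.25
ee_pos: [595.6, -309.5, 1.7]
tcp_rot: [[1.0, -0.0, 0.001], [-0.0, -1.0, -0.001], [0.001, 0.001, -1.0]]
force: [-0.3, 0.3, 4.9]
width: 0.005
finger_force: 2.5
```

```bash
python3 -c "
from h import *
st();im=shot('wrist','w5')
cv2.imwrite('pics/w5c.png',cv2.resize(im[180:360,160:400,::-1],(800,600),interpolation=2))"
```

```text
t 8.25 tcp [ 595.6 -309.5    1.7] F [-0.3  0.3  4.9] w 0.004530340664337953 2.4872527431101332
```

View pics/w5c.png

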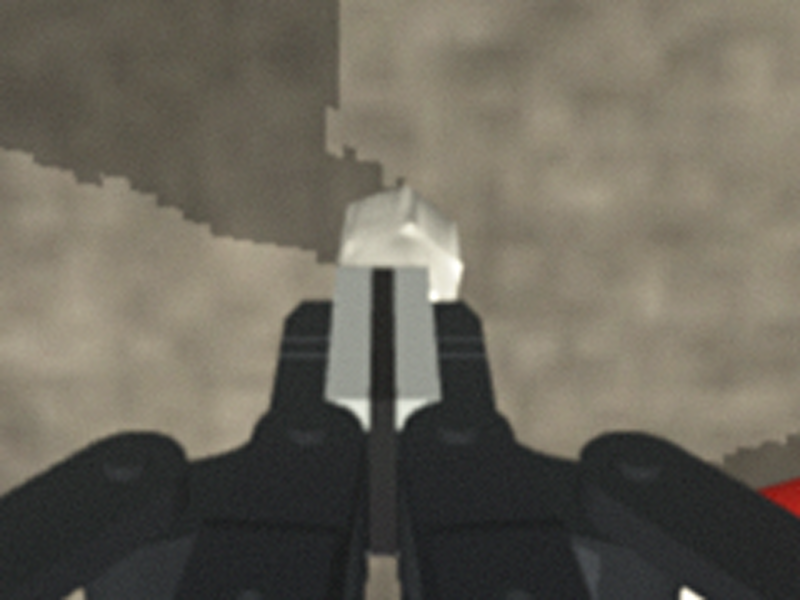

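The fingers closed just behind the nut, with the nut in front of them. I'll open, move forward 16 mm and close.

Request:
move_arm --motion "0 0 0 0 0 0 0; 0 0 0 0 0 0 0; 0 0 0 0 0 0 0; 0.008 0 0 0 0 0 0; 0.008 0 0 0 0 0 0; 0 0 0 0 0 0 -1; 0 0 0 0 0 0 -1; 0 0 0 0 0 0 -1; 0 0 0 0 0 0 -1; 0 0 0 0 0 0 -1" --newtons 60

```text
clock: 9.55
ee_pos: [611.1, -309.1, 1.1]
tcp_rot: [[1.0, -0.001, 0.0], [-0.001, -1.0, -0.0], [0.0, 0.0, -1.0]]
force: [-0.2, -1.4, 0.9]
width: 0.002
finger_force: 0.4
```

```bash
python3 -c "
from h import *
st();im=shot('wrist','w6')
cv2.imwrite('pics/w6c.png',cv2.resize(im[120:420,80:480,::-1],(800,600),interpolation=2))"
```

```text
t 9.55 tcp [ 611.1 -309.1    1.1] F [-0.2 -1.4  0.9] w 0.0015378760117047518 0.3908501111436635
```

View pics/w6c.png

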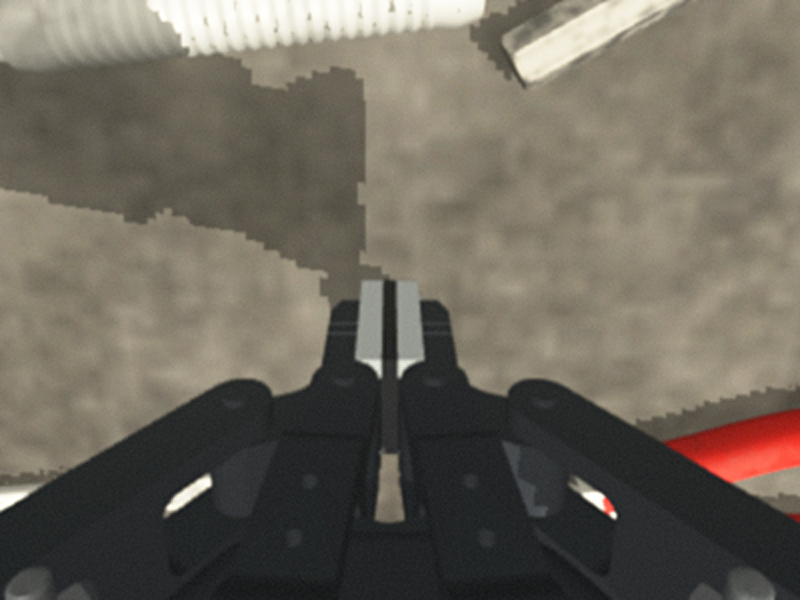

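Request:
move_arm --motion "0 0 -0.04 0 0 0 -1; 0 0 -0.05 0 0 0 -1; 0 0 -0.04 0 0 0 -1; 0 0 0 0 0 0 1; 0 0 0 0 0 0 1; 0 0 0 0 0 0 1; 0 0 0 0 0 0 1; 0 0 0 0 0 0 1"

```text
clock: 10.6
ee_pos: [610.8, -308.9, 130.2]
tcp_rot: [[1.0, -0.001, -0.001], [-0.001, -1.0, 0.001], [-0.001, -0.001, -1.0]]
force: [0.9, 0.2, 0.4]
width: 0.999
finger_force: 0.0
```

```bash
python3 look.py w7
```

```text
t 10.6 tcp [ 610.8 -308.9  130.2] F [0.9 0.2 0.4] w 0.9989881165701568 0.0
[[1.0, -0.001, -0.001], [-0.001, -1.0, 0.001], [-0.001, -0.001, -1.0]]
[ 691. -308.  296.]
nut 0.97 [279. 214.] [ 596.8 -312.4]
nut 0.93 [ 62. 198.] [ 612.3 -112.4]
nut 0.68 [ 65. 310.] [492.2 -91.2]
top nut 0.49 [310. 248.] [486.3 -86.5]
top nut 0.35 [316. 211.] [ 610.2 -104.8]
```

View pics/w7.png

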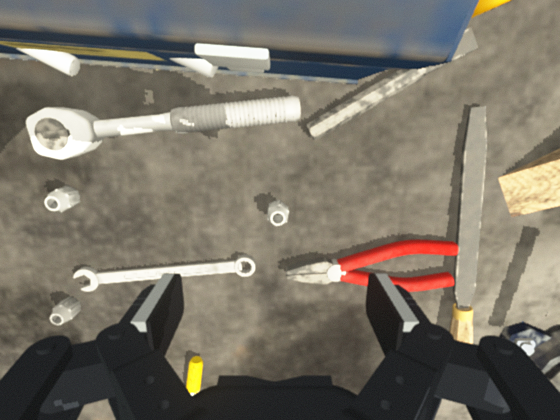

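The nut has not moved at all, so the fingers seem to be passing over it. I'll test the real height by touching bare bench with shut fingers.

Request:
move_arm --motion "0 -0.05 0 0 0 0 -1; 0 0 0.05 0 0 0 -1; 0 0 0.05 0 0 0 -1; 0 0 0.02 0 0 0 -1; 0 0 0.006 0 0 0 -1; 0 0 0 0 0 0 -1; 0 0 0 0 0 0 -1"

```text
clock: 11.68
ee_pos: [612.6, -260.1, 7.3]
tcp_rot: [[1.0, -0.001, 0.003], [-0.001, -1.0, -0.002], [0.003, 0.002, -1.0]]
force: [-0.8, 0.8, 0.6]
width: 0.001
finger_force: 0.0
```

Request:
move_arm --motion "0 0 0.002 0 0 0 -1; 0 0 0.002 0 0 0 -1; 0 0 0 0 0 0 -1"

```text
clock: 12.05
ee_pos: [611.0, -259.0, 0.8]
tcp_rot: [[1.0, -0.001, -0.0], [-0.001, -1.0, 0.0], [-0.0, -0.0, -1.0]]
force: [0.0, -0.4, 0.1]
width: 0.001
finger_force: 0.0
```

```bash
python3 -c "
from h import *
st();shot('wrist','w8')
for c in ('top','scene'):
  im=shot(c,c+'8')
  T=env.sense()['ee_pos'];print(c,proj(c,[T]).round())
  if c=='scene': p=proj(c,[T])[0].astype(int);cv2.imwrite('pics/s8c.png',cv2.resize(im[max(0,p[1]-75):p[1]+45,max(0,p[0]-80):p[0]+80,::-1],(800,600),interpolation=2))
"
```

```text
t 12.05 tcp [ 611.  -259.     0.8] F [ 0.  -0.4  0.1] w 0.0009243066012845035 0.0
top [[362. 211.]]
scene [[344. 203.]]
```

View pics/s8c.png

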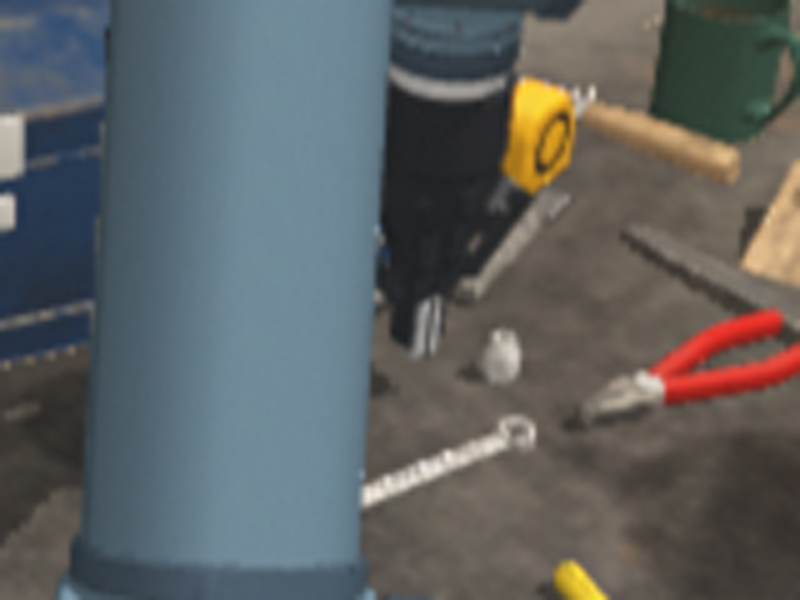

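The tip's shadow is separated from the tip, so the real tip is about 20 mm above the bench although the reading is near 0. I'll feel downward for the bench.

Request:
move_arm --motion "0 0 0.004 0 0 0 -1; 0 0 0.004 0 0 0 -1; 0 0 0.003 0 0 0 -1; 0 0 0 0 0 0 -1"

```text
clock: 12.7
ee_pos: [610.8, -258.9, -10.5]
tcp_rot: [[1.0, -0.001, -0.001], [-0.001, -1.0, 0.0], [-0.001, -0.0, -1.0]]
force: [-1.1, 0.9, 0.1]
width: -0.006
finger_force: 0.0
```

Request:
move_arm --motion "0 0 0.002 0 0 0 -1; 0 0 0.002 0 0 0 -1; 0 0 0 0 0 0 -1"

```text
clock: 13.08
ee_pos: [611.0, -258.9, -14.2]
tcp_rot: [[1.0, -0.001, -0.0], [-0.001, -1.0, 0.0], [-0.0, -0.0, -1.0]]
force: [-0.2, -0.2, 0.2]
width: -0.001
finger_force: 0.0
```

Request:
move_arm --motion "0 0 0.002 0 0 0 -1; 0 0 0.001 0 0 0 -1; 0 0 0 0 0 0 -1"

```text
clock: 13.45
ee_pos: [611.1, -259.0, -17.1]
tcp_rot: [[1.0, -0.001, -0.0], [-0.001, -1.0, 0.0], [-0.0, -0.0, -1.0]]
force: [-0.5, 0.1, 0.4]
width: 0.003
finger_force: 0.0
```

Request:
move_arm --motion "0 0 0.002 0 0 0 -1; 0 0 0.001 0 0 0 -1; 0 0 0 0 0 0 -1"

```text
clock: 13.82
ee_pos: [611.0, -259.0, -20.2]
tcp_rot: [[1.0, -0.001, -0.0], [-0.001, -1.0, 0.0], [-0.0, -0.0, -1.0]]
force: [0.3, -0.0, 0.2]
width: 0.0
finger_force: 0.0
```

Request:
move_arm --motion "0 0 0.002 0 0 0 -1; 0 0 0.001 0 0 0 -1; 0 0 0 0 0 0 -1"

```text
clock: 14.2
ee_pos: [611.0, -259.0, -23.2]
tcp_rot: [[1.0, -0.001, -0.0], [-0.001, -1.0, 0.0], [-0.0, -0.0, -1.0]]
force: [-0.1, -0.3, 0.8]
width: -0.002
finger_force: 0.0
```

Request:
move_arm --motion "0 0 0.002 0 0 0 -1; 0 0 0.001 0 0 0 -1; 0 0 0 0 0 0 -1"

```text
clock: 14.58
ee_pos: [611.3, -259.2, -24.2]
tcp_rot: [[1.0, -0.0, -0.001], [-0.0, -1.0, 0.0], [-0.001, -0.0, -1.0]]
force: [-4.8, 3.0, 10.4]
width: 0.0
finger_force: 5.3
```

Contact comes at a reading of -24, so true tip height is the reading plus 24 mm. Grasp height is therefore about -21.

Request:
move_arm --motion "0 0 -0.04 0 0 0 0.2; -0.007 0.026 0 0 0 0 0.2; -0.007 0.026 0 0 0 0 0.2; 0 0 0 0 0 0 0.2; 0 0 0.02 0 0 0 0.2; 0 0 0.017 0 0 0 0.2; 0 0 0 0 0 0 -1; 0 0 0 0 0 0 -1; 0 0 0 0 0 0 -1; 0 0 0 0 0 0 -1" --newtons 60

```text
clock: 15.82
ee_pos: [596.8, -310.6, -23.5]
tcp_rot: [[1.0, -0.0, -0.001], [-0.0, -1.0, 0.001], [-0.001, -0.001, -1.0]]
force: [0.6, -0.3, -0.7]
width: 0.204
finger_force: 58.6
```

Grip is good: width 0.20 at 59 N. Next I carry it over the drawer and look.

Request:
move_arm --motion "0 0 -0.045 0 0 0 -1; 0 0 -0.045 0 0 0 -1; -0.014 -0.06 -0.04 0 0 0 -1; -0.014 -0.06 0 0 0 0 -1; -0.014 -0.06 0 0 0 0 -1; -0.014 -0.06 0 0 0 0 -1; -0.015 -0.06 0 0 0 0 -1; -0.015 -0.06 0 0 0 0 -1; -0.015 -0.06 0 0 0 0 -1; -0.015 -0.061 0 0 0 0 -1"

```text
clock: 17.08
ee_pos: [482.6, 162.6, 101.2]
tcp_rot: [[1.0, -0.001, 0.001], [-0.001, -1.0, 0.0], [0.001, -0.0, -1.0]]
force: [1.5, 1.4, 0.0]
width: 0.197
finger_force: 58.8
```

Request:
move_arm --motion "0 0 0 0 0 0 -1; 0 0 0 0 0 0 -1"

```text
clock: 17.32
ee_pos: [483.4, 160.7, 101.0]
tcp_rot: [[1.0, 0.0, 0.0], [0.0, -1.0, -0.0], [0.0, 0.0, -1.0]]
force: [-0.3, -0.1, -0.2]
width: 0.201
finger_force: 58.9
```

```bash
cat > lc.py <<'E'
from h import *
import sys
s=st()
for cam in sys.argv[2:]:
  shot(cam,sys.argv[1]+cam)
  for l,z in(('drawer_handle',32),('drawer_floor',10),('case_near_left',31),('case_near_right',31),('case_far_left',0),('case_far_right',0),('case',0),('stop',0)):
    for d in nets.tip_of(l,cam)[:2]:
      if d['conf']>.3: print(cam,l,round(d['conf'],2),np.round(d['xy']),np.round(ray(cam,d['xy'],z)[:2],1))
E
python3 lc.py d1 wrist top
```

```text
t 17.32 tcp [483.4 160.7 101. ] F [-0.3 -0.1 -0.2] w 0.20094258562403505 58.88172153092455
wrist drawer_handle 0.93 [210. 269.] [438.4 213.8]
wrist drawer_floor 0.81 [216. 182.] [506.3 207.9]
wrist case_near_left 0.95 [ 83. 179.] [513.6 304.2]
wrist case_near_right 0.91 [330. 183.] [510.4 118.3]
wrist case 0.91 [206.  88.] [578.5 214.3]
top drawer_handle 0.56 [188. 237.] [516.7 308. ]
top drawer_handle 0.47 [218. 265.] [427.  206.9]
top drawer_floor 0.52 [189. 243.] [501.2 310. ]
top drawer_floor 0.42 [220. 244.] [499.  207.6]
top case_near_left 0.58 [186. 241.] [504.7 315.3]
top case_far_left 0.49 [346. 237.] [ 524.3 -206.3]
top case_far_right 0.81 [253. 206.] [626.6 103.6]
top case 0.8 [221. 224.] [567.6 209.1]
top stop 0.77 [222. 174.] [739.1 214.4]
```

View pics/d1wrist.png

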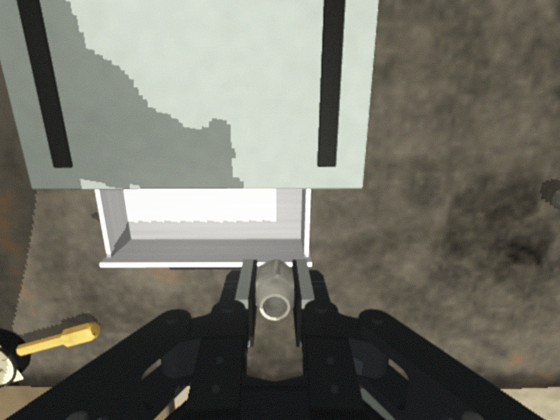

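Drawer opening runs x≈454–512 and y≈137–285. The held nut shows at px (275,300). I'll lower it in at y=180.

Request:
move_arm --motion "0 -0.01 0.03 0 0 0 -1; 0 -0.009 0.03 0 0 0 -1; 0 0 0.025 0 0 0 -1; 0 0 0.015 0 0 0 -1; 0 0 0.01 0 0 0 -1; 0 0 0 0 0 0 -1; 0 0 0 0 0 0 -0.2; 0 0 0 0 0 0 -0.1; 0 0 0 0 0 0 -0.1; 0 0 0 0 0 0 -0.1"

```text
clock: 19.48
ee_pos: [483.7, 179.8, -8.7]
tcp_rot: [[1.0, -0.001, 0.0], [-0.001, -1.0, 0.0], [0.0, -0.0, -1.0]]
force: [-0.5, -0.3, -0.7]
width: 0.458
finger_force: 0.0
```

Request:
move_arm --motion "0 0 -0.03 0 0 0 -0.1; 0 0 -0.04 0 0 0 -0.1; 0 0 -0.04 0 0 0 0.2; 0.01 0.06 0 0 0 0 0.2; 0.01 0.06 0 0 0 0 0.2; 0.01 0.06 0 0 0 0 0.2; 0.01 0.06 0 0 0 0 0.2; 0 0.05 0 0 0 0 0.2; 0 0 0 0 0 0 0.2; 0 0 0 0 0 0 0.2"

```text
clock: 20.72
ee_pos: [523.1, -109.8, 100.8]
tcp_rot: [[1.0, -0.001, -0.001], [-0.001, -1.0, 0.001], [-0.001, -0.001, -1.0]]
force: [0.0, -0.0, 0.1]
width: 0.596
finger_force: 0.0
```

```bash
python3 look.py w9; python3 -c "
from h import *
for n in ('drawer_floor',):
  pass
"
```

```text
t 20.73 tcp [ 523.1 -109.8  100.8] F [ 0.  -0.   0.1] w 0.5960400907852682 0.0
[[1.0, -0.001, -0.001], [-0.001, -1.0, 0.001], [-0.001, -0.001, -1.0]]
[ 603. -108.  266.]
nut 0.91 [276.  96.] [ 611.2 -109.1]
nut 0.7 [254. 246.] [490.  -90.3]
top nut 0.46 [227. 247.] [487.3 185.7]
```

The first nut is in the drawer: the top camera sees it at (487,186). Next is nut B.

Request:
move_arm --motion "-0.017 -0.01 0 0 0 0 0.1; -0.016 -0.009 0.03 0 0 0 0.1; 0 0 0.04 0 0 0 0.1; 0 0 0.035 0 0 0 0.1; 0 0 0.018 0 0 0 0.1; 0 0 0 0 0 0 -1; 0 0 0 0 0 0 -1; 0 0 0 0 0 0 -1; 0 0 0 0 0 0 -1; 0 0 0 0 0 0 -1"

```text
clock: 22.18
ee_pos: [490.7, -91.4, -21.5]
tcp_rot: [[1.0, -0.001, 0.001], [-0.001, -1.0, -0.0], [0.001, 0.0, -1.0]]
force: [0.2, 0.6, 2.0]
width: 0.199
finger_force: 59.5
```

Request:
move_arm --motion "0 0 -0.05 0 0 0 -1; 0 0 -0.05 0 0 0 -1; 0 0 -0.023 0 0 0 -1; 0 0 0 0 0 0 -1"

```text
clock: 22.68
ee_pos: [491.9, -91.9, 103.1]
tcp_rot: [[1.0, -0.001, 0.005], [-0.001, -1.0, -0.002], [0.005, 0.002, -1.0]]
force: [1.1, -0.2, -1.2]
width: 0.199
finger_force: 59.3
```

Request:
move_arm --motion "-0.002 -0.056 0 0 0 0 -1; -0.002 -0.056 0 0 0 0 -1; -0.002 -0.056 0 0 0 0 -1; -0.001 -0.056 0 0 0 0 -1; 0 -0.056 0 0 0 0 -1; 0 -0.056 0 0 0 0 -1; 0 0 0 0 0 0 -1; 0 0 0.03 0 0 0 -1; 0 0 0.04 0 0 0 -1; 0 0 0.03 0 0 0 -1"

```text
clock: 23.92
ee_pos: [481.6, 243.3, -2.2]
tcp_rot: [[1.0, -0.001, -0.004], [-0.001, -1.0, -0.001], [-0.004, 0.001, -1.0]]
force: [0.3, -0.0, -0.4]
width: 0.201
finger_force: 59.3
```

Request:
move_arm --motion "0 0 0.01 0 0 0 -1; 0 0 0 0 0 0 -1; 0 0 0 0 0 0 -0.3; 0 0 0 0 0 0 -0.3; 0 0 0 0 0 0 -0.3; 0 0 0 0 0 0 -0.3"

```text
clock: 24.68
ee_pos: [483.6, 244.8, -8.8]
tcp_rot: [[1.0, -0.0, 0.0], [-0.0, -1.0, 0.0], [0.0, -0.0, -1.0]]
force: [-0.1, -0.6, 0.1]
width: 0.349
finger_force: 0.0
```

Request:
move_arm --motion "0 0 -0.03 0 0 0 -0.3; 0 0 -0.04 0 0 0 -0.2; 0 0 -0.04 0 0 0 0.2; 0.014 0.06 0 0 0 0 0.2; 0.013 0.06 0 0 0 0 0.2; 0.013 0.06 0 0 0 0 0.2; 0 0.06 0 0 0 0 0.2; 0 0.06 0 0 0 0 0.2; 0 0.06 0 0 0 0 0.2; 0 0 0 0 0 0 0.2"

```text
clock: 25.92
ee_pos: [523.5, -119.0, 101.5]
tcp_rot: [[1.0, -0.006, 0.001], [-0.006, -1.0, -0.001], [0.001, 0.001, -1.0]]
force: [0.0, 0.2, 0.0]
width: 0.597
finger_force: 0.0
```

```bash
python3 look.py w10
```

```text
t 25.93 tcp [ 523.5 -119.   101.5] F [0.  0.2 0. ] w 0.5969739460065927 0.0
[[1.0, -0.006, 0.001], [-0.006, -1.0, -0.001], [0.001, 0.001, -1.0]]
[ 603. -116.  267.]
nut 0.74 [265.  95.] [ 612.3 -107.6]
top nut 0.52 [226. 250.] [477.2 189.6]
top nut 0.44 [206. 248.] [485.4 255.3]
top nut 0.42 [219. 175.] [732.2 220. ]
```

Request:
move_arm --motion "0.044 -0.003 0 0 0 0 0.2; 0.044 -0.003 0 0 0 0 0.2; 0 0 0.03 0 0 0 0.2; 0 0 0.04 0 0 0 0.2; 0 0 0.035 0 0 0 0.2; 0 0 0.018 0 0 0 0.2; 0 0 0 0 0 0 -1; 0 0 0 0 0 0 -1; 0 0 0 0 0 0 -1; 0 0 0 0 0 0 -1"

```text
clock: 27.38
ee_pos: [612.6, -109.7, -20.3]
tcp_rot: [[1.0, -0.001, 0.003], [-0.001, -1.0, -0.001], [0.003, 0.001, -1.0]]
force: [-0.2, 1.4, 3.8]
width: 0.198
finger_force: 59.6
```

Request:
move_arm --motion "0 0 0 0 0 0 -1; 0 0 -0.05 0 0 0 -1; 0 0 -0.05 0 0 0 -1; 0 0 -0.023 0 0 0 -1; 0 0 0 0 0 0 -1"

```text
clock: 28.0
ee_pos: [612.8, -109.9, 103.4]
tcp_rot: [[1.0, -0.001, 0.004], [-0.001, -1.0, -0.002], [0.004, 0.002, -1.0]]
force: [0.3, -0.2, -0.5]
width: 0.198
finger_force: 59.0
```

Request:
move_arm --motion "-0.021 -0.054 0 0 0 0 -1; -0.021 -0.054 0 0 0 0 -1; -0.021 -0.054 0 0 0 0 -1; -0.022 -0.054 0 0 0 0 -1; -0.022 -0.053 0 0 0 0 -1; -0.022 -0.053 0 0 0 0 -1; 0 0 0 0 0 0 -1; 0 0 0.03 0 0 0 -1; 0 0 0.03 0 0 0 -1; 0 0 0.015 0 0 0 -1"

```text
clock: 29.25
ee_pos: [480.7, 211.6, 23.0]
tcp_rot: [[1.0, -0.002, -0.005], [-0.002, -1.0, -0.001], [-0.005, 0.001, -1.0]]
force: [-0.2, 0.4, -0.4]
width: 0.198
finger_force: 59.1
```

Request:
move_arm --motion "0 0 0.015 0 0 0 -1; 0 0 0.01 0 0 0 -1; 0 0 0.008 0 0 0 -1; 0 0 0 0 0 0 -1; 0 0 0 0 0 0 -0.45; 0 0 0 0 0 0 -0.45; 0 0 0 0 0 0 -0.45; 0 0 0 0 0 0 -0.45; 0 0 0 0 0 0 -0.45"

```text
clock: 30.38
ee_pos: [482.8, 212.9, -6.7]
tcp_rot: [[1.0, -0.001, 0.001], [-0.001, -1.0, 0.0], [0.001, -0.0, -1.0]]
force: [0.5, 0.3, 1.4]
width: 0.273
finger_force: 0.7
```

Request:
move_arm --motion "0 0 -0.02 0 0 0 -0.45; 0 0 -0.03 0 0 0 -0.45; 0 0 -0.04 0 0 0 -1; 0 0 -0.05 0 0 0 -1; -0.04 0 -0.05 0 0 0 -1; -0.04 0 -0.03 0 0 0 -1; -0.03 0 -0.03 0 0 0 -1; 0 0 0 0 0 0 -1; 0 0 0 0 0 0 -1"

```text
clock: 31.5
ee_pos: [373.4, 212.7, 241.1]
tcp_rot: [[1.0, -0.001, -0.001], [-0.001, -1.0, -0.0], [-0.001, 0.0, -1.0]]
force: [1.1, 0.3, -0.7]
width: 0.003
finger_force: 0.0
```

```bash
python3 look.py w11; python3 lc.py d2 wrist top
```

```text
t 31.5 tcp [373.4 212.7 241.1] F [ 1.1  0.3 -0.7] w 0.002807192952810255 0.0
[[1.0, -0.001, -0.001], [-0.001, -1.0, -0.0], [-0.001, 0.0, -1.0]]
[454. 214. 406.]
nut 0.76 [308.  77.] [485.9 174.5]
nut 0.5 [244.  79.] [484.3 248. ]
top nut 0.66 [222. 242.] [503.3 203.3]
top nut 0.55 [229. 252.] [472.4 177. ]
top nut 0.55 [215. 247.] [487.1 225.3]
top nut 0.47 [205. 251.] [474.6 256.1]
t 31.7 tcp [373.4 212.5 240.5] F [0.6 0.4 0.3] w 0.0027270039544844116 0.0
wrist drawer_handle 0.98 [273. 116.] [443.9 214.5]
wrist drawer_floor 0.76 [276.  56.] [509.  210.9]
wrist case_near_left 0.97 [186.  52.] [509.8 307.1]
wrist case_near_right 0.81 [365.  50.] [511.9 117.3]
wrist case_near_right 0.5 [186.  50.] [512.1 306.8]
wrist stop 0.37 [306.  78.] [486.6 175.7]
top drawer_handle 0.82 [219. 264.] [430.5 205.4]
top drawer_floor 0.95 [222. 243.] [500.7 203.4]
top case_near_left 0.81 [186. 238.] [513.5 316.8]
top case_near_right 0.85 [244. 239.] [513.  127.8]
top case_near_right 0.63 [220. 177.] [719.4 212.5]
top case_far_right 0.61 [254. 204.] [635.2 102.1]
top case 0.97 [222. 220.] [581.1 207.3]
top stop 0.92 [217. 176.] [733.7 229.7]
```

View pics/w11.png

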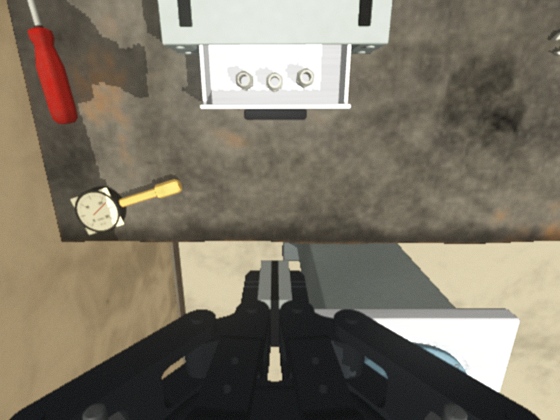

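The drawer holds all three nuts, at px (244,80), (275,82) and (306,77). I'll check for a fourth before shutting it.

```bash
python3 -c "
from h import *
for c in('top','scene'):
  eyes.get_image(c)
  for d in nets.boxes_of('nut_1',c)+nets.tip_of('nut_1',c):
    b=d.get('bbox');xy=d['xy'] if b is None else [(b[0]+b[2])/2,(b[1]+b[3])/2]
    print(c,round(d['conf'],2),np.round(xy),ray(c,xy,13).round()[:2])
print(ray('wrist',(555,40),5).round())
print(proj('wrist',[[515,316,62],[515,103,62]]).round())
"
```

```text
top 0.49 [206. 246.] [489. 255.]
top 0.41 [228. 250.] [478. 180.]
top 0.36 [214. 249.] [481. 228.]
scene 0.41 [195. 284.] [477. 246.]
scene 0.41 [226. 267.] [497. 162.]
[ 526. -103.    5.]
[[168.  41.]
 [389.  41.]]
```

No fourth nut. Now I shut the drawer by pushing the handle with closed fingers.

Request:
move_arm --motion "0.012 0 0.05 0 0 0 -1; 0.012 0 0.05 0 0 0 -1; 0.013 0 0.05 0 0 0 -1; 0 0 0.05 0 0 0 -1; 0 0 0.046 0 0 0 -1; 0 0 0 0 0 0 -1; 0.008 0 0 0 0 0 -1; 0.008 0 0 0 0 0 -1; 0.008 0 0 0 0 0 -1; 0.008 0 0 0 0 0 -1"

```text
clock: 34.15
ee_pos: [443.6, 212.9, -3.3]
tcp_rot: [[1.0, -0.001, 0.001], [-0.001, -1.0, 0.0], [0.001, -0.0, -1.0]]
force: [-1.3, 0.7, 0.8]
width: -0.002
finger_force: 0.6
```

Request:
move_arm --motion "0.008 0 0 0 0 0 -1; 0.008 0 0 0 0 0 -1; 0.008 0 0 0 0 0 -1; 0.008 0 0 0 0 0 -1; 0.007 0 0 0 0 0 -1; 0 0 0 0 0 0 -1"

```text
clock: 34.9
ee_pos: [482.4, 212.7, -4.0]
tcp_rot: [[1.0, -0.001, 0.001], [-0.001, -1.0, 0.0], [0.001, -0.0, -1.0]]
force: [-0.6, 0.4, 0.9]
width: -0.003
finger_force: 0.0
```

Request:
move_arm --motion "0.002 0 0 0 0 0 -1; 0.001 0 0 0 0 0 -1; 0 0 0 0 0 0 -1"

```text
clock: 35.28
ee_pos: [484.3, 212.7, -4.2]
tcp_rot: [[1.0, -0.0, -0.0], [-0.0, -1.0, -0.0], [-0.0, 0.0, -1.0]]
force: [-0.5, 0.1, -0.2]
width: 0.002
finger_force: 0.2
```

Request:
move_arm --motion "0.002 0 0 0 0 0 -1; 0.001 0 0 0 0 0 -1; 0 0 0 0 0 0 -1"

```text
clock: 35.65
ee_pos: [487.5, 212.7, -4.2]
tcp_rot: [[1.0, -0.001, -0.0], [-0.001, -1.0, -0.0], [-0.0, 0.0, -1.0]]
force: [-0.1, 0.1, -0.6]
width: -0.001
finger_force: 0.3
```

Request:
move_arm --motion "0.001 0 0 0 0 0 -1; 0.001 0 0 0 0 0 -1; 0 0 0 0 0 0 -1"

```text
clock: 36.02
ee_pos: [489.4, 212.7, -4.2]
tcp_rot: [[1.0, -0.001, -0.0], [-0.001, -1.0, -0.0], [-0.0, 0.0, -1.0]]
force: [-2.3, -0.2, -0.2]
width: 0.003
finger_force: 0.8
```

Request:
move_arm --motion "0.001 0 0 0 0 0 -1; 0.001 0 0 0 0 0 -1; 0 0 0 0 0 0 -1"

```text
clock: 36.4
ee_pos: [489.2, 212.7, -4.5]
tcp_rot: [[1.0, -0.0, -0.005], [-0.0, -1.0, -0.001], [-0.005, 0.001, -1.0]]
force: [-9.0, -0.1, 7.5]
width: -0.006
finger_force: 4.5
```

The drawer is shut, with force rising at x=489. Back off and go to the left post at y≈306.

Request:
move_arm --motion "-0.02 0 0 0 0 0 -1; -0.012 -0.03 0 0 0 0 -1; 0 -0.03 0 0 0 0 -1; 0 -0.033 0 0 0 0 -1; 0.01 0 0 0 0 0 -1; 0.01 0 0 0 0 0 -1; 0.008 0 0 0 0 0 -1; 0.005 0 0 0 0 0 -1; 0.005 0 0 0 0 0 -1; 0 0 0 0 0 0 -1"

```text
clock: 37.65
ee_pos: [497.9, 305.5, -4.1]
tcp_rot: [[1.0, -0.001, 0.0], [-0.001, -1.0, 0.0], [0.0, -0.0, -1.0]]
force: [-0.2, 0.3, -1.1]
width: 0.001
finger_force: 0.0
```

Request:
move_arm --motion "0.005 0 0 0 0 0 -1; 0.005 0 0 0 0 0 -1; 0.005 0 0 0 0 0 -1; 0.005 0 0 0 0 0 -1; 0.005 0 0 0 0 0 -1; 0.005 0 0 0 0 0 -1; 0.005 0 0 0 0 0 -1; 0 0 0 0 0 0 -1; 0 0 0 0 0 0 -1"

```text
clock: 38.78
ee_pos: [530.0, 305.5, -5.2]
tcp_rot: [[1.0, -0.0, -0.005], [-0.0, -1.0, -0.001], [-0.005, 0.001, -1.0]]
force: [-6.1, -1.3, 1.1]
width: 0.004
finger_force: 0.0
```

```bash
python3 lc.py p1 top wrist
```

```text
t 38.77 tcp [530.  305.5  -5.2] F [-6.1 -1.3  1.1] w 0.0039217601223137145 0.0
top drawer_handle 0.66 [221. 241.] [506.1 201.6]
top drawer_floor 0.59 [223. 218.] [583.7 201. ]
top case_near_left 0.72 [189. 227.] [549.9 308.1]
top case_near_right 0.55 [245. 239.] [512.1 125.1]
top case_far_left 0.74 [220. 175.] [736.9 220.9]
top case_far_right 0.81 [255. 205.] [631.5  97.3]
top case 0.77 [220. 217.] [590.3 214.7]
top stop 0.69 [220. 176.] [733.  218.3]
```

Left leads by about 30 mm. Now the right corner, pushed about 62 mm.

Request:
move_arm --motion "-0.025 0 0 0 0 0 -1; -0.03 0 0 0 0 0 -1; 0 0.047 0 0 0 0 -1; 0 0.047 0 0 0 0 -1; 0 0.047 0 0 0 0 -1; 0 0.047 0 0 0 0 -1; 0.01 0 0 0 0 0 -1; 0.007 0 0 0 0 0 -1; 0.005 0 0 0 0 0 -1; 0.005 0 0 0 0 0 -1"

```text
clock: 40.92
ee_pos: [501.0, 118.3, -4.8]
tcp_rot: [[1.0, 0.002, -0.01], [0.002, -1.0, -0.001], [-0.01, 0.001, -1.0]]
force: [-13.7, -4.5, 11.9]
width: 0.002
finger_force: 0.0
```

Request:
move_arm --motion "0.005 0 0 0 0 0 -1; 0.006 0 0 0 0 0 -1; 0.006 0 0 0 0 0 -1; 0.006 0 0 0 0 0 -1; 0.006 0 0 0 0 0 -1; 0.006 0 0 0 0 0 -1; 0.006 0 0 0 0 0 -1; 0.006 0 0 0 0 0 -1; 0.006 0 0 0 0 0 -1; 0.005 0 0 0 0 0 -1"

```text
clock: 42.18
ee_pos: [558.9, 118.4, -6.2]
tcp_rot: [[1.0, 0.002, -0.009], [0.002, -1.0, -0.001], [-0.009, 0.001, -1.0]]
force: [-8.5, -4.9, 0.8]
width: 0.003
finger_force: 0.0
```

Request:
move_arm --motion "0 0 0 0 0 0 -1; 0 0 0 0 0 0 -1"

```text
clock: 42.42
ee_pos: [559.9, 118.6, -5.5]
tcp_rot: [[1.0, 0.002, -0.006], [0.002, -1.0, -0.001], [-0.006, 0.001, -1.0]]
force: [-5.4, -2.0, 1.7]
width: 0.002
finger_force: 0.0
```

```bash
python3 lc.py p2 top wrist
```

```text
t 42.42 tcp [559.9 118.6  -5.5] F [-5.4 -2.   1.7] w 0.0016104622270267503 0.0
top case_near_left 0.64 [191. 230.] [541.4 301.1]
top case_far_right 0.92 [246. 183.] [707.  130.3]
top case 0.57 [223. 209.] [617.4 206.4]
top stop 0.92 [221. 176.] [732.3 217.3]
wrist case 0.89 [ 75. 144.] [623.  217.8]
```

Request:
move_arm --motion "-0.025 0 0 0 0 0 -1; -0.032 0 0 0 0 0 -1; 0 -0.046 0 0 0 0 -1; 0 -0.046 0 0 0 0 -1; 0 -0.046 0 0 0 0 -1; 0 -0.046 0 0 0 0 -1; 0.01 0 0 0 0 0 -1; 0.005 0 0 0 0 0 -1; 0.005 0 0 0 0 0 -1; 0.005 0 0 0 0 0 -1"

```text
clock: 44.58
ee_pos: [529.0, 300.8, -4.7]
tcp_rot: [[1.0, -0.002, -0.005], [-0.002, -1.0, -0.001], [-0.005, 0.001, -1.0]]
force: [-9.0, 0.5, 2.9]
width: -0.001
finger_force: 0.0
```

Request:
move_arm --motion "0.005 0 0 0 0 0 -1; 0.006 0 0 0 0 0 -1; 0.006 0 0 0 0 0 -1; 0.006 0 0 0 0 0 -1; 0.006 0 0 0 0 0 -1; 0.006 0 0 0 0 0 -1; 0.006 0 0 0 0 0 -1; 0.005 0 0 0 0 0 -1; 0 0 0 0 0 0 -1; 0 0 0 0 0 0 -1"

```text
clock: 45.82
ee_pos: [574.3, 300.3, -5.3]
tcp_rot: [[1.0, -0.002, -0.006], [-0.002, -1.0, -0.002], [-0.006, 0.002, -1.0]]
force: [-6.1, -2.0, 2.1]
width: 0.002
finger_force: 0.0
```

```bash
python3 lc.py p3 top wrist
```

```text
t 45.83 tcp [574.3 300.3  -5.3] F [-6.1 -2.   2.1] w 0.0016422482657818562 0.0
top drawer_handle 0.54 [221. 222.] [567.6 205.7]
top case_near_left 0.63 [188. 213.] [596.  314.9]
top case_near_right 0.89 [246. 224.] [560.2 123.2]
top case_far_right 0.77 [258. 185.] [701.1  87.6]
top case 0.81 [221. 201.] [645.3 214.2]
top stop 0.94 [222. 176.] [731.6 213.5]
top stop 0.46 [222. 202.] [642.5 210. ]
wrist case 0.68 [459. 126.] [645.9 211.6]
```

Request:
move_arm --motion "0.005 0 0 0 0 0 -1; 0.005 0 0 0 0 0 -1; 0 0 0 0 0 0 -1; 0 0 0 0 0 0 -1"

```text
clock: 47.22
ee_pos: [584.3, 300.9, -5.1]
tcp_rot: [[1.0, -0.002, -0.006], [-0.002, -1.0, -0.001], [-0.006, 0.001, -1.0]]
force: [-6.9, 0.6, 2.0]
width: -0.006
finger_force: 0.0
```

```bash
python3 - <<'E'
from h import *
st()
im=shot("top","p4")
# rectify plane z=62 around the case: 2 px/mm... and z=0
p=eyes.camera_params("top")
for z,n in((62,'r62'),(32,'r32')):
    W=[[780,380,z],[780,40,z],[480,40,z],[480,380,z]]
    H=cv2.getPerspectiveTransform(proj("top",W).astype(np.float32),np.float32([[0,0],[680,0],[680,600],[0,600]]))
    cv2.imwrite(f"pics/{n}.png",cv2.warpPerspective(im,H,(680,600),flags=cv2.INTER_CUBIC)[:,:,::-1])
for l,z in(('case_near_left',31),('case_near_right',31),('case_far_right',0),('case_far_left',0)):
    for d in nets.tip_of(l,'top')[:1]: print(l,round(d['conf'],2),np.round(ray('top',d['xy'],z)[:2],1))
E
```

```text
t 47.23 tcp [584.3 300.9  -5.1] F [-6.9  0.6  2. ] w -0.006107366485289134 0.0
case_near_left 0.75 [598.3 320.3]
case_near_right 0.84 [561.5 127.4]
case_far_right 0.74 [680.1  95. ]
```

View pics/r62.png

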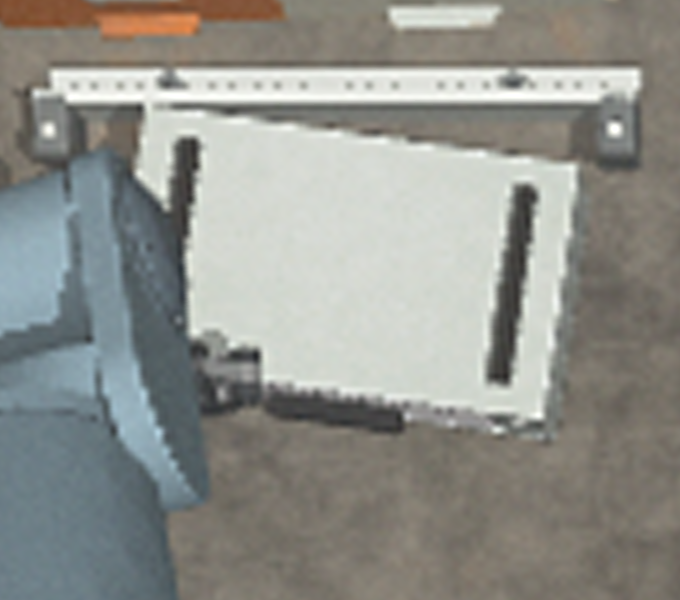

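The left far top corner is at (148,108) and the right at (578,165), so the case is skewed 7.6° with left leading by about 28 mm. The gap to the stop is about 10 mm, and the case is well inside the bay. Now the right corner.

Request:
move_arm --motion "-0.025 0 0 0 0 0 -1; -0.028 0 0 0 0 0 -1; 0 0.045 0 0 0 0 -1; 0 0.045 0 0 0 0 -1; 0 0.045 0 0 0 0 -1; 0 0.045 0 0 0 0 -1; 0.01 0 0 0 0 0 -1; 0.005 0 0 0 0 0 -1; 0.005 0 0 0 0 0 -1; 0.005 0 0 0 0 0 -1"

```text
clock: 48.72
ee_pos: [558.6, 122.5, -4.3]
tcp_rot: [[1.0, 0.001, -0.0], [0.001, -1.0, 0.0], [-0.0, -0.0, -1.0]]
force: [-0.3, -1.0, 0.7]
width: 0.002
finger_force: 0.0
```

Request:
move_arm --motion "0.005 0 0 0 0 0 -1; 0.005 0 0 0 0 0 -1; 0.005 0 0 0 0 0 -1; 0.005 0 0 0 0 0 -1; 0.005 0 0 0 0 0 -1; 0.004 0 0 0 0 0 -1; 0 0 0 0 0 0 -1; 0 0 0 0 0 0 -1"

```text
clock: 49.72
ee_pos: [584.6, 122.6, -5.5]
tcp_rot: [[1.0, 0.001, -0.007], [0.001, -1.0, 0.0], [-0.007, -0.0, -1.0]]
force: [-6.4, 0.9, 1.8]
width: -0.004
finger_force: 0.0
```

```bash
cat > edge.py <<'E'
from h import *
import sys
# far and near top edge of the case in the top camera, rectified at z=62; stop's near top edge at z=32
im=eyes.get_image("top");cv2.imwrite(f"pics/{sys.argv[1]}.png",im[:,:,::-1])
def rect(z):
    W=[[780,380,z],[780,40,z],[480,40,z],[480,380,z]]
    H=cv2.getPerspectiveTransform(proj("top",W).astype(np.float32),np.float32([[0,0],[680,0],[680,600],[0,600]]))
    return cv2.warpPerspective(im,H,(680,600),flags=cv2.INTER_LINEAR).astype(np.float32).mean(2)
g=rect(62)
rows=[];
for c in range(170,540,10):
    col=g[:,c-3:c+4].mean(1)
    b=np.where(col[140:300]>170)[0]
    if len(b)==0: continue
    r=140+b[0]
    while r>60 and col[r]>165: r-=1
    e=np.array([380-c/2,780-r/2]);rows.append(e)
rows=np.array(rows)
k=np.polyfit(rows[:,0],rows[:,1],1)
res=rows[:,1]-np.polyval(k,rows[:,0]);m=abs(res)<3;k=np.polyfit(rows[m,0],rows[m,1],1)
print("far edge slope deg",np.degrees(np.arctan(k[0])).round(2),"x at y=212",np.polyval(k,212).round(1),m.sum(),len(m))
for l,z in(('case_near_left',31),('case_near_right',31),('case_far_right',0),('case_far_left',0),('case',0),('stop',0)):
    for d in nets.tip_of(l,'top')[:1]: print(l,round(d['conf'],2),np.round(ray('top',d['xy'],z)[:2],1))
for d in nets.boxes_of('case','top')[:1]: print(np.round(d['bbox']))
E
python3 edge.py e1
```

```text
far edge slope deg -3.43 x at y=212 727.1 6 33
case_near_left 0.57 [591.  307.8]
case_far_left 0.66 [ 534.3 -207.5]
case 0.66 [653.6 205. ]
stop 0.67 [737.3 221.2]
[185. 173. 254. 217.]
```

Request:
move_arm --motion "0.004 0 0 0 0 0 -1; 0.003 0 0 0 0 0 -1; 0 0 0 0 0 0 -1; 0 0 0 0 0 0 -1"

```text
clock: 50.62
ee_pos: [591.3, 122.2, -5.8]
tcp_rot: [[1.0, 0.001, -0.007], [0.001, -1.0, -0.0], [-0.007, 0.0, -1.0]]
force: [-6.9, -0.6, 1.4]
width: 0.001
finger_force: 0.0
```

Request:
move_arm --motion "0.002 0 0 0 0 0 -1; 0.001 0 0 0 0 0 -1; 0 0 0 0 0 0 -1; 0 0 0 0 0 0 -1"

```text
clock: 51.12
ee_pos: [593.8, 121.8, -5.9]
tcp_rot: [[1.0, 0.001, -0.009], [0.001, -1.0, -0.001], [-0.009, 0.001, -1.0]]
force: [-9.3, -2.5, 1.9]
width: -0.002
finger_force: 0.0
```

Request:
move_arm --motion "0.002 0 0 0 0 0 -1; 0.001 0 0 0 0 0 -1; 0 0 0 0 0 0 -1; 0 0 0 0 0 0 -1"

```text
clock: 51.62
ee_pos: [594.1, 121.7, -6.1]
tcp_rot: [[1.0, 0.002, -0.015], [0.002, -1.0, -0.002], [-0.015, 0.002, -1.0]]
force: [-18.5, -3.9, 8.6]
width: -0.005
finger_force: 0.0
```

The right side has met the stop at 594. Now seat the left.

Request:
move_arm --motion "-0.02 0 0 0 0 0 -1; -0.025 0 0 0 0 0 -1; 0 -0.046 0 0 0 0 -1; 0 -0.046 0 0 0 0 -1; 0 -0.046 0 0 0 0 -1; 0 -0.046 0 0 0 0 -1; 0.01 0 0 0 0 0 -1; 0.01 0 0 0 0 0 -1; 0.006 0 0 0 0 0 -1; 0.005 0 0 0 0 0 -1"

```text
clock: 52.88
ee_pos: [584.7, 305.2, -4.3]
tcp_rot: [[1.0, -0.002, -0.006], [-0.002, -1.0, 0.0], [-0.006, -0.0, -1.0]]
force: [-9.7, 1.2, 7.1]
width: 0.002
finger_force: 0.0
```

Request:
move_arm --motion "0.004 0 0 0 0 0 -1; 0.003 0 0 0 0 0 -1; 0 0 0 0 0 0 -1; 0 0 0 0 0 0 -1"

```text
clock: 53.38
ee_pos: [592.0, 304.9, -4.3]
tcp_rot: [[1.0, -0.002, -0.004], [-0.002, -1.0, -0.0], [-0.004, 0.0, -1.0]]
force: [-8.1, 0.1, 5.0]
width: 0.002
finger_force: 0.0
```

Request:
move_arm --motion "0.002 0 0 0 0 0 -1; 0.001 0 0 0 0 0 -1; 0 0 0 0 0 0 -1; 0 0 0 0 0 0 -1"

```text
clock: 53.88
ee_pos: [594.2, 305.3, -4.3]
tcp_rot: [[1.0, -0.002, -0.006], [-0.002, -1.0, -0.0], [-0.006, 0.0, -1.0]]
force: [-10.9, 0.4, 6.7]
width: -0.0
finger_force: 0.0
```

Request:
move_arm --motion "0.001 0 0 0 0 0 -1; 0.001 0 0 0 0 0 -1; 0 0 0 0 0 0 -1; 0 0 0 0 0 0 -1"

```text
clock: 54.38
ee_pos: [595.9, 305.7, -4.3]
tcp_rot: [[1.0, -0.002, -0.007], [-0.002, -1.0, 0.0], [-0.007, -0.0, -1.0]]
force: [-10.6, 3.2, 7.6]
width: 0.002
finger_force: 0.0
```

Request:
move_arm --motion "0.001 0 0 0 0 0 -1; 0.001 0 0 0 0 0 -1; 0 0 0 0 0 0 -1; 0 0 0 0 0 0 -1"

```text
clock: 54.88
ee_pos: [596.6, 305.9, -4.3]
tcp_rot: [[1.0, -0.002, -0.01], [-0.002, -1.0, 0.0], [-0.01, -0.0, -1.0]]
force: [-16.2, 2.8, 11.3]
width: 0.003
finger_force: 0.0
```

Request:
move_arm --motion "0.001 0 0 0 0 0 -1; 0.001 0 0 0 0 0 -1; 0 0 0 0 0 0 -1; 0 0 0 0 0 0 -1"

```text
clock: 55.38
ee_pos: [596.4, 305.9, -4.3]
tcp_rot: [[1.0, -0.001, -0.015], [-0.001, -1.0, -0.001], [-0.015, 0.001, -1.0]]
force: [-24.9, 2.7, 16.7]
width: 0.004
finger_force: 0.0
```

Left is seated at 25 N. Re-check the right post.

Request:
move_arm --motion "-0.02 0 0 0 0 0 -1; -0.03 0 0 0 0 0 -1; 0 0.046 0 0 0 0 -1; 0 0.046 0 0 0 0 -1; 0 0.046 0 0 0 0 -1; 0 0.046 0 0 0 0 -1; 0.015 0 0 0 0 0 -1; 0.015 0 0 0 0 0 -1; 0.007 0 0 0 0 0 -1; 0 0 0 0 0 0 -1"

```text
clock: 56.62
ee_pos: [589.6, 121.2, -4.2]
tcp_rot: [[1.0, -0.001, -0.0], [-0.001, -1.0, -0.0], [-0.0, 0.0, -1.0]]
force: [-0.7, 0.6, 0.1]
width: 0.003
finger_force: 0.0
```

Request:
move_arm --motion "0.002 0 0 0 0 0 -1; 0.002 0 0 0 0 0 -1; 0 0 0 0 0 0 -1; 0 0 0 0 0 0 -1"

```text
clock: 57.12
ee_pos: [593.3, 121.8, -4.2]
tcp_rot: [[1.0, -0.0, -0.0], [-0.0, -1.0, 0.0], [-0.0, -0.0, -1.0]]
force: [0.2, 0.6, -0.4]
width: -0.002
finger_force: 0.0
```

Request:
move_arm --motion "0.002 0 0 0 0 0 -1; 0.002 0 0 0 0 0 -1; 0 0 0 0 0 0 -1; 0 0 0 0 0 0 -1"

```text
clock: 57.62
ee_pos: [594.6, 122.1, -5.6]
tcp_rot: [[1.0, -0.0, -0.006], [-0.0, -1.0, 0.0], [-0.006, -0.0, -1.0]]
force: [-6.6, 1.5, -0.2]
width: 0.001
finger_force: 0.0
```

Request:
move_arm --motion "0.001 0 0 0 0 0 -1; 0.001 0 0 0 0 0 -1; 0 0 0 0 0 0 -1; 0 0 0 0 0 0 -1"

```text
clock: 58.12
ee_pos: [595.9, 121.6, -5.7]
tcp_rot: [[1.0, -0.0, -0.008], [-0.0, -1.0, -0.0], [-0.008, 0.0, -1.0]]
force: [-9.3, -0.9, 1.8]
width: 0.003
finger_force: 0.0
```

Request:
move_arm --motion "0.001 0 0 0 0 0 -1; 0.001 0 0 0 0 0 -1; 0 0 0 0 0 0 -1; 0 0 0 0 0 0 -1"

```text
clock: 58.62
ee_pos: [595.6, 122.1, -6.4]
tcp_rot: [[1.0, 0.0, -0.014], [0.0, -1.0, -0.0], [-0.014, 0.0, -1.0]]
force: [-15.9, 0.6, 4.9]
width: 0.004
finger_force: 0.0
```

Request:
move_arm --motion "0.001 0 0 0 0 0 -1; 0.001 0 0 0 0 0 -1; 0 0 0 0 0 0 -1; 0 0 0 0 0 0 -1"

```text
clock: 59.12
ee_pos: [595.1, 121.9, -7.8]
tcp_rot: [[1.0, 0.001, -0.019], [0.001, -1.0, -0.001], [-0.019, 0.001, -1.0]]
force: [-20.6, -2.3, 4.3]
width: -0.0
finger_force: 0.0
```

Both corners are seated. A final central push on the handle will keep the drawer shut and press the case flush.

Request:
move_arm --motion "-0.02 0 0 0 0 0 -1; -0.02 0 0 0 0 0 -1; 0 -0.046 0 0 0 0 -1; 0 -0.046 0 0 0 0 -1; 0.01 0 0 0 0 0 -1; 0.006 0 0 0 0 0 -1; 0.002 0 0 0 0 0 -1; 0.002 0 0 0 0 0 -1; 0.002 0 0 0 0 0 -1; 0 0 0 0 0 0 -1"

```text
clock: 60.38
ee_pos: [585.6, 213.4, -4.1]
tcp_rot: [[1.0, -0.001, 0.0], [-0.001, -1.0, 0.0], [0.0, -0.0, -1.0]]
force: [0.0, 0.8, -0.1]
width: 0.001
finger_force: 0.0
```

Request:
move_arm --motion "0.001 0 0 0 0 0 -1; 0.001 0 0 0 0 0 -1; 0.001 0 0 0 0 0 -1; 0 0 0 0 0 0 -1"

```text
clock: 60.88
ee_pos: [586.1, 213.7, -4.6]
tcp_rot: [[1.0, -0.0, -0.006], [-0.0, -1.0, -0.001], [-0.006, 0.001, -1.0]]
force: [-9.3, -1.0, 6.3]
width: 0.006
finger_force: 4.2
```

Request:
move_arm --motion "0.001 0 0 0 0 0 -1; 0.001 0 0 0 0 0 -1; 0 0 0 0 0 0 -1"

```text
clock: 61.25
ee_pos: [586.0, 213.8, -4.8]
tcp_rot: [[1.0, 0.0, -0.011], [0.0, -1.0, -0.001], [-0.011, 0.001, -1.0]]
force: [-14.7, -1.7, 10.8]
width: -0.003
finger_force: 7.5
```

Request:
move_arm --motion "0.001 0 0 0 0 0 -1; 0.001 0 0 0 0 0 -1; 0.001 0 0 0 0 0 -1; 0 0 0 0 0 0 -1; -0.02 0 0 0 0 0 -1; -0.04 0 0 0 0 0 -1; -0.04 0 -0.05 0 0 0 -1; -0.05 0 -0.06 0 0 0 -1; 0 0 -0.06 0 0 0 -1; 0 0 0 0 0 0 -1"

```text
clock: 62.5
ee_pos: [458.1, 214.8, 158.7]
tcp_rot: [[1.0, 0.0, 0.013], [0.0, -1.0, 0.003], [0.013, -0.003, -1.0]]
force: [-0.5, 0.1, -0.2]
width: 0.001
finger_force: 0.0
```

Request:
move_arm --motion "0 0.06 0 0 0 0 -1; 0 0.06 0 0 0 0 -1; 0 0.06 0 0 0 0 -1; 0 0.06 0 0 0 0 -1; 0 0.06 0 0 0 0 -1; 0 0 0 0 0 0 -1; 0 0 0 0 0 0 -1"

```text
clock: 63.38
ee_pos: [454.0, -86.1, 151.9]
tcp_rot: [[1.0, -0.001, -0.001], [-0.001, -1.0, 0.001], [-0.001, -0.001, -1.0]]
force: [0.9, 1.2, 0.1]
width: -0.002
finger_force: 0.0
```

```bash
cat > fin.py <<'E'
from h import *
st()
im=shot("top","f1")
W=[[780,380,62],[780,40,62],[480,40,62],[480,380,62]]
H=cv2.getPerspectiveTransform(proj("top",W).astype(np.float32),np.float32([[0,0],[680,0],[680,600],[0,600]]))
g=cv2.warpPerspective(im,H,(680,600)).astype(np.float32).mean(2)
cv2.imwrite("pics/f1r.png",g)
# vertical profile: dark shadow gap / near edge
def edge(cols,lo,hi,s):
    o=[]
    for c in cols:
        p=cv2.GaussianBlur(g[:,c-4:c+5].mean(1).reshape(-1,1),(1,9),0).ravel();d=s*np.gradient(p)[lo:hi];r=lo+d.argmax();o.append((380-c/2,780-r/2))
    o=np.array(o);k=np.polyfit(o[:,0],o[:,1],1);m=abs(o[:,1]-np.polyval(k,o[:,0]))<2;k=np.polyfit(o[m,0],o[m,1],1);return np.degrees(np.arctan(k[0])).round(2),np.polyval(k,212).round(1),m.sum(),len(m)
print("near top edge",edge(range(150,520,8),280,450,-1))
for c in (200,300,400,470): print(c,g[40:130:3,c-4:c+5].mean(1).round().astype(int).tolist())
for l,z in(('case_near_left',31),('case_near_right',31),('drawer_handle',32),('case',0),('stop',0)):
    for d in nets.tip_of(l,'top')[:1]: print(l,round(d['conf'],2),np.round(ray('top',d['xy'],z)[:2],1))
E
python3 fin.py
```

```text
t 63.38 tcp [454.  -86.1 151.9] F [0.9 1.2 0.1] w -0.0018343258006406475 0.0
near top edge (np.float64(0.0), np.float64(602.5), np.int64(16), 47)
200 [126, 127, 128, 129, 129, 129, 128, 121, 114, 148, 198, 227, 227, 223, 192, 162, 177, 200, 209, 209, 209, 209, 209, 210, 211, 211, 211, 211, 212, 213]
300 [122, 122, 122, 120, 120, 119, 119, 112, 104, 145, 200, 226, 225, 219, 192, 166, 184, 205, 213, 213, 213, 214, 214, 214, 213, 213, 212, 212, 213, 213]
400 [128, 130, 129, 127, 126, 127, 127, 120, 112, 152, 205, 222, 204, 188, 180, 170, 189, 207, 213, 214, 214, 212, 210, 210, 209, 210, 211, 211, 211, 211]
470 [129, 131, 131, 131, 130, 129, 127, 122, 117, 158, 208, 228, 227, 220, 196, 173, 189, 207, 210, 209, 208, 208, 208, 207, 207, 207, 208, 208, 208, 209]
case_near_left 0.66 [612.  312.5]
case_near_right 0.79 [610.  116.3]
drawer_handle 0.71 [591.8 201.7]
case 0.74 [670.7 206.7]
stop 0.95 [741.2 226.9][ WARN:0@0.826] global loadsave.cpp:1063 imwrite_ Unsupported depth image for selected encoder is fallbacked to CV_8U.
```

The seam between case and stop is at the same row in all four columns, so the case is square and flush. Handing in.

```bash
python3 -c "
from plant import job_done
print(job_done())"
```

```text
the job is handed in; nothing more can be done
None
```

I put all three nuts (no fourth was found) in the drawer, shut it, and walked the case left, right, left, right. After light final pushes it stands square and flush against the stop between its end blocks, and I handed the job in at about 63 s.

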